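# Move a series of standards to the carrying rack in order

## Robot

A 6-joint arm with a two-finger parallel gripper is mounted at the origin on the work surface. World frame = base frame: x ahead of the robot, y to its left, z up, the work surface at z = 0. Lengths are in m, angles in degrees, forces in N, time in s.
With the tool pointing down it reaches from about 0.3 to 0.75 m from the base axis. Payload 8.5 kg.
Tool frame: the origin (TCP) lies at the very end of the fingers, on their centre line; the grasp point (between the pads) lies 19 mm behind it (env.pinch_z is the distance from the TCP to the grasp point, in m); z points along the fingers, y is the line along which they close (so a half turn about z gives the same grasp; the last joint's range is limited). The gripper opens to 85 mm and grips with 20 to 120 N. Pads are 22 mm wide; open, the fingers measure 114 mm over their backs; the gripper's body (76 mm by 85 mm) begins 54 mm behind the grasp point. The pads swing forward as they close: fully open they stand 13 mm farther back than shut.
Start: joints at [-85.044, 21.807, 74.336, -0, 83.858, -12.336], TCP at [0.163, -0.525, 0.21] pointing down, gripper open.
Joint ranges: [-178.18, 178.18], [-50.72, 133.34], [12.68, 142.11], [-81.47, 261.47], [9.98, 163.14], [-165.26, 165.26]. Speed limits (degrees/s): [136.94, 136.94, 180, 180, 180, 180].

## Interface

Orientations are given as a 3x3 rotation matrix whose columns are the frame's x, y, z axes.
In Python, from rig import env, viewer gives the robot as it stands.
- The arm moves only by the tool drive_tool, never from a script. Its argument "series" is a list of rows, each a list of 3 entries, a list of its own where there are three numbers: the shift along the tool's x, y, z in m, then the turn about the tool's z in degrees, then the finger opening in m, from 0 to 0.0854. A call has 1 to 20 rows; each row is the pose to reach, as a shift and turn from the pose commanded when the call began, along the tool's axes at that moment; what a row does not reach only later rows make up. A row lasts 1/10 s, in which the tool goes at most 50 mm and 8.59 degrees, less where a joint would pass 70% of its speed; a pose out of reach is approached as far as the arm can. A call with a gripper value outside its range is refused whole. The fingers move at their own pace and stop on an object; "newtons" is the grip in N (left out, the last holds). Time passes only in rows, so rows that repeat a pose let the fingers close. It gives the time, the measured TCP pose, the force, the opening and the grip force at its end, in the units of the state.
- env.observe(): the state, without advancing time (a new reading comes with each control period).
- viewer.get_image(name): name is "scene" or "top" or "wrist"; returns a dict with "img" (480x640x3 uint8, red, green, blue), "depth" (480x640 float32, m along the optical axis (not along the pixel's ray), 0 where there is no reading), "camera_matrix" (3x3 intrinsics, pixels), "rvec" (rotation vector, rad) and "tvec" (3), from world to camera coordinates, as OpenCV has them. Camera axes: x right, y down, z forward; pixel columns grow to the right and rows downward; lengths in m; the calibration is good to about 2 mm. A picture is of the moment at which its call begins.
- env.close_job(): hands the job in; it is judged then, once.
The state is a dict: "time_s": time; "q": joint angles; "qvel": joint speeds; "joint_efforts": joint torques, N m; "position": TCP position; "tool_rot": TCP orientation; "ft_force": force on the tool from outside, world axes, zero at the start; "wrist_torque": the same for the moment, N m; "grip_width": finger opening in m; "gripper_force": force on a finger pad.
Only numpy, scipy, OpenCV 4.12 (cv2) and the standard library are available. Lean on these libraries where they do the work, as an engineer would, in place of code of your own. Each camera call takes 0.05 s, during which the arm holds its last target. There are 200 camera calls.

## Task

The four amber flasks are a series of standards, known only by their places in the white rack, counted from the end with the label card. Move them to the steel carrying rack in the same order, counted from its own label end, so that each stands upright and fully down in its place. Keep every flask upright, do not drop any, and do not disturb the other things on the bench.

Things in the scene. Friction and masses are not known exactly. Their poses are not given: they have to be found in the camera images.
- flask1_neck (a point): amber flask with white stopper, 55 g, all four alike (mm): flat base 30 wide, bulb 40 wide (at 14 to 22 above the base), neck straight, 16 wide, from 49 above the base to the stopper, which is as wide, from 106 to the top at 118. Point: on the axis at mid-neck, 74 above the base; z up the flask; round, so yaw means nothing. Starts upright in place 1 of the white rack, counted from its label end.
- flask2_neck (a point): amber flask with white stopper, 55 g, all four alike (mm): flat base 30 wide, bulb 40 wide (at 14 to 22 above the base), neck straight, 16 wide, from 49 above the base to the stopper, which is as wide, from 106 to the top at 118. Point: on the axis at mid-neck, 74 above the base; z up the flask; round, so yaw means nothing. Starts upright in place 2 of the white rack, counted from its label end.
- flask3_neck (a point): amber flask with white stopper, 55 g, all four alike (mm): flat base 30 wide, bulb 40 wide (at 14 to 22 above the base), neck straight, 16 wide, from 49 above the base to the stopper, which is as wide, from 106 to the top at 118. Point: on the axis at mid-neck, 74 above the base; z up the flask; round, so yaw means nothing. Starts upright in place 3 of the white rack, counted from its label end.
- flask4_neck (a point): amber flask with white stopper, 55 g, all four alike (mm): flat base 30 wide, bulb 40 wide (at 14 to 22 above the base), neck straight, 16 wide, from 49 above the base to the stopper, which is as wide, from 106 to the top at 118. Point: on the axis at mid-neck, 74 above the base; z up the flask; round, so yaw means nothing. Starts upright in place 4 of the white rack, counted from its label end.
- prep_rack: white plastic rack, 84 x 252 (mm), where the flasks start: they stand on its base plate, top 4 above the bench, in 55 wide round holes of a plate, top 25 above the bench. Four places in a row at x 0, y +90, +30, -30, -90: nos. 1 to 4 from the +y end, where a white card in a black holder slopes out to y +163. Fixed, at any yaw. Origin: its middle, at bench level.
- carry_rack: steel rack, 84 x 252 (mm), empty: flasks are to stand on its base sheet, top 12 above the bench, in square wire cells 56 clear, wire tops 32 above the bench; wire loops at both ends (y +-125) 51 high. Four places in a row at x 0, y +90, +30, -30, -90: nos. 1 to 4 from the +y end, where a white card in a black holder slopes out to y +163. Fixed, at any yaw. Origin: its middle, at bench level.
- beaker: bystander: glass beaker, 68 across, 90 high; loose; leave it alone. Origin at the centre of its underside.
- wash_bottle: bystander: white wash bottle with blue cap, 56 across, 129 high with its bent spout, which reaches 43 from the axis along the bottle's x; loose; leave it alone. Origin at the centre of its underside.
- dish: bystander: lidded culture dish, 62 across, 22 high; loose; leave it alone. Origin at the centre of its underside.
- weigh_bottle: bystander: squat clear glass weighing bottle with a knobbed lid, 50 across, 56 high; loose; leave it alone. Origin at the centre of its underside.
Things that resemble listed ones, but are neither listed nor needed, are in the scene too. What is shaped like the part that bears flask2_neck but turquoise is not meant. What is shaped like the part that bears flask3_neck but green is not meant.

How it is judged:
By the outcome, as a careful person would: the job done as asked, in the order asked, and still so for the second after the job is handed in, with the robot touching nothing.
It also fails if it takes over 112 s, if anything falls off the work surface, if the arm or the gripper's body presses on something with over 40 N, if the wrist force passes 120 N, or if a joint passes its speed limit or range.

## Working session

There is one attempt and no reset: what is moved stays moved. The work goes in short steps, Python scripts to look and compute and a tool call to move; the robot and the scene stay as the last step left them, time stands still between calls to the robot, and variables do not carry over. Pictures are saved under pics/ and viewed, at most 14 in all, crops included, and the job is handed in when it is done.

Besides the shell and the picture viewer there is one more tool, called after "Request:" in YAML: its name, and indented under it one key for each argument. drive_tool: Moves the arm, as the interface text tells. Its arguments: {"type":"object","properties":{"series":{"type":"array"},"newtons":{"type":"number"}},"required":["series"]}

```bash
mkdir -p pics; cat > h.py <<'E'
import numpy as np, cv2
from rig import env, viewer
def grab(n,save=None):
    d=viewer.get_image(n)
    if save: cv2.imwrite(f'pics/{save}.png',d['img'][:,:,::-1])
    R,_=cv2.Rodrigues(np.array(d['rvec'],float)); t=np.array(d['tvec'],float).ravel(); K=np.array(d['camera_matrix'])
    v,u=np.mgrid[:480,:640]; z=d['depth']
    c=np.stack([(u-K[0,2])/K[0,0]*z,(v-K[1,2])/K[1,1]*z,z],-1)
    P=(c-t)@R; P[z==0]=np.nan
    return d,P
E
python3 - <<'E'
from h import *
for n in('scene','top'):
    d,P=grab(n,n+'0'); np.savez(n+'0.npz',img=d['img'],P=P); R,_=cv2.Rodrigues(np.array(d['rvec'],float)); print(n,-R.T@np.array(d['tvec']).ravel(),R[2])
s=env.observe(); print(s)
E
```

```text
scene [0.99882523 0.67918216 0.97386832] [-0.36424564 -0.56697736 -0.7388246 ]
top [ 0.44599577 -0.01255924  0.97058772] [ 0.10672059  0.02349202 -0.99401149]
{'time_s': 0.1, 'q': array([-8.50448054e+01,  2.18372948e+01,  7.43776269e+01, -1.43163150e-03,
        8.38603716e+01, -1.23345929e+01]), 'qvel': array([-0.02219483, -0.04640531, -0.10019574,  0.04911921,  0.04802254,
       -0.00766275]), 'joint_efforts': array([ 3.83676597e-03, -4.49222195e+01, -2.31654310e+01, -1.70921726e-04,
        3.72185270e-03, -6.34042792e-06]), 'position': array([ 0.16343884, -0.52485144,  0.20918839]), 'tool_rot': array([[ 9.54813008e-01,  2.97207168e-01, -1.38259468e-04],
       [ 2.97207090e-01, -9.54812148e-01,  1.30705825e-03],
       [ 2.56455262e-04, -1.28908792e-03, -9.99999136e-01]]), 'ft_force': array([-0.34958567, -0.31159412,  0.41745467]), 'wrist_torque': array([-0.02998675,  0.00967357,  0.05192661]), 'gripper_force': 0.0, 'grip_width': 0.0853298781760283}
```

View pics/scene0.png

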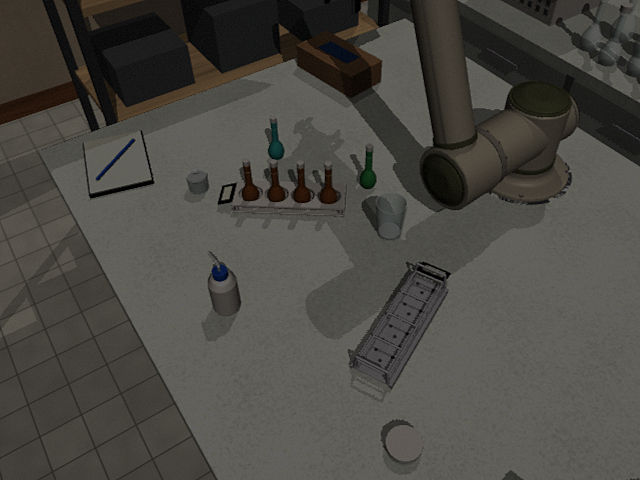

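View pics/top0.png

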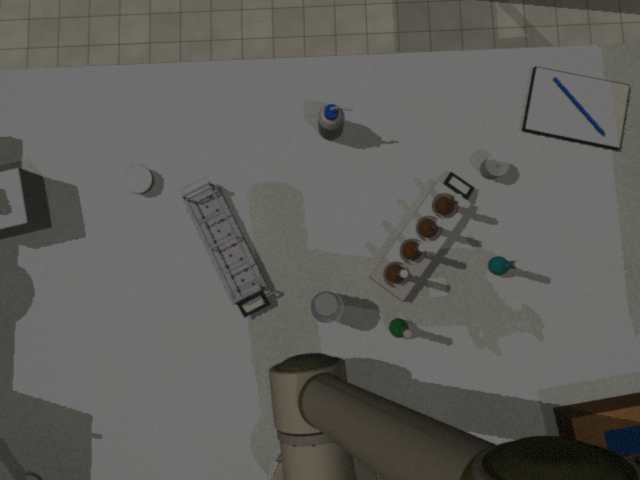

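The scene shows the white rack with four amber flasks, its card at top px (459,184) beside the flask at (445,205). The steel rack's black holder is at top px (252,302), and there is a plain loop at (200,190). Next I'll measure these.

```bash
python3 - <<'E'
import numpy as np, cv2
S=np.load('scene0.npz');T=np.load('top0.npz')
a=cv2.resize(T['img'][165:330,165:285],None,fx=3.3,fy=3.3,interpolation=2); b=cv2.resize(S['img'][250:410,335:460],None,fx=3.4,fy=3.4,interpolation=2)
b=cv2.resize(b,(400,544)); a=a[:544]; 
o=np.zeros((545,800,3),np.uint8); o[:a.shape[0],:a.shape[1]]=a; o[:544,400:]=b
cv2.imwrite('pics/zoom.png',np.clip(o[:,:,::-1]*2.0,0,255).astype(np.uint8))
for n,D in(('top',T),('scene',S)):
    img=D['img'].astype(int);P=D['P']; r,g,bl=img[...,0],img[...,1],img[...,2]
    m=((r>1.6*bl+10)&(r>1.4*g)).astype(np.uint8)
    k,l,st,c=cv2.connectedComponentsWithStats(m)
    for i in range(1,k):
        if 40<st[i,4]<2000:
            p=P[l==i];p=p[~np.isnan(p[:,0])]; q=p[(p[:,2]>.06)&(p[:,2]<.13)]
            print(n,c[i].round(),st[i,4],np.median(p,0).round(3),len(q),q.mean(0).round(3) if len(q) else '')
    # objects
    m=((P[...,2]>.015)&(P[...,2]<.2)&(P[...,0]>.2)&(P[...,0]<.85)&(abs(P[...,1])<.5)).astype(np.uint8)
    k,l,st,c=cv2.connectedComponentsWithStats(m)
    for i in range(1,k):
        if st[i,4]>100:
            p=P[l==i]; print(n,'obj',c[i].round(),st[i,4],p.min(0).round(3),p.max(0).round(3))
E
```

```text
top [443. 205.] 186 [ 0.587 -0.268  0.041] 21 [ 0.588 -0.269  0.073]
top [426. 227.] 163 [ 0.542 -0.229  0.04 ] 9 [ 0.544 -0.232  0.072]
top [409. 250.] 160 [ 0.496 -0.193  0.04 ] 16 [ 0.495 -0.196  0.071]
top [393. 273.] 164 [ 0.45  -0.157  0.04 ] 14 [ 0.449 -0.159  0.071]
top [606. 423.] 904 [ 0.155 -0.538  0.069] 846 [ 0.151 -0.542  0.069]
top obj [331. 120.] 797 [ 0.748 -0.08   0.015] [ 0.803 -0.012  0.13 ]
top obj [495. 165.] 521 [ 0.647 -0.411  0.015] [ 0.696 -0.362  0.058]
top obj [138. 180.] 621 [0.64  0.355 0.015] [0.701 0.417 0.026]
top obj [424. 235.] 4384 [ 0.393 -0.34   0.015] [ 0.664 -0.111  0.125]
top obj [233. 263.] 1297 [0.368 0.106 0.015] [0.653 0.281 0.053]
top obj [503. 265.] 414 [ 0.441 -0.396  0.015] [ 0.479 -0.361  0.121]
top obj [326. 309.] 494 [ 0.354 -0.049  0.015] [0.42  0.017 0.093]
top obj [400. 328.] 332 [ 0.317 -0.186  0.016] [ 0.355 -0.147  0.12 ]
top obj [299. 382.] 2886 [ 0.2  -0.05  0.09] [0.304 0.092 0.2  ]
scene [339.  59.] 1206 [ 0.149 -0.577  0.067] 845 [ 0.126 -0.586  0.068]
scene [306.  68.] 51 [ 0.19  -0.667  0.006] 0 
scene [ 37. 102.] 1463 
[... 292 characters left out ...]
[249. 189.] 293 [ 0.594 -0.264  0.039] 60 [ 0.592 -0.267  0.074]
scene obj [275. 139.] 360 [ 0.439 -0.389  0.015] [ 0.478 -0.356  0.119]
scene obj [458. 174.] 3840 [ 0.2   -0.042  0.059] [0.306 0.098 0.2  ]
scene obj [368. 168.] 397 [ 0.316 -0.176  0.015] [ 0.356 -0.141  0.119]
scene obj [285. 190.] 3623 [ 0.389 -0.339  0.015] [ 0.662 -0.105  0.125]
scene obj [197. 178.] 392 [ 0.646 -0.408  0.015] [ 0.695 -0.352  0.057]
scene obj [391. 213.] 1169 [ 0.351 -0.045  0.015] [0.421 0.023 0.094]
scene obj [223. 288.] 1212 [ 0.748 -0.076  0.015] [ 0.803 -0.005  0.131]
scene obj [406. 314.] 1328 [0.368 0.109 0.015] [0.654 0.29  0.056]
scene obj [404. 443.] 1135 [0.638 0.361 0.015] [0.701 0.422 0.028]
```

View pics/zoom.png

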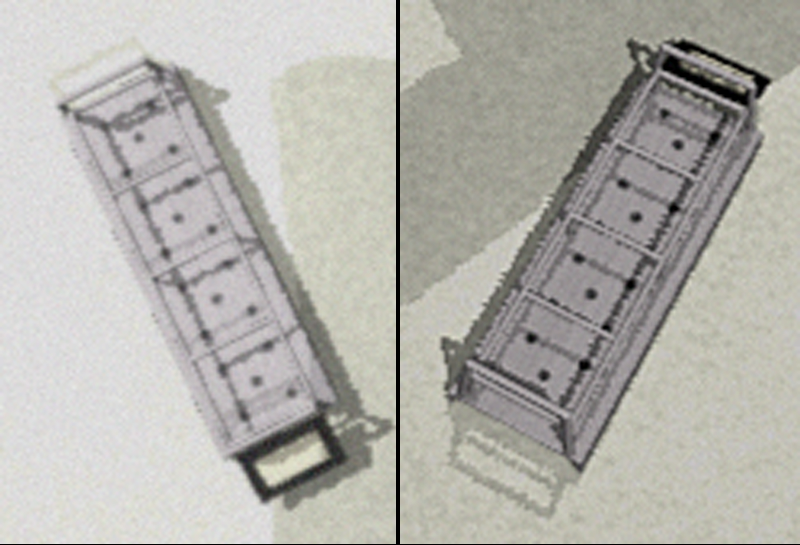

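The steel rack's label is the black holder with a white card, at its end nearest the robot (zoom px (290,460) left, (715,65) right). Next I'll fit the rack and flask axes.

```bash
python3 - <<'E'
import numpy as np, cv2
from scipy.optimize import least_squares
A=[]
for n in('top','scene'):
    D=np.load(n+'0.npz');P=D['P'].reshape(-1,3);A.append(P)
    m=(P[:,0]>.3)&(P[:,0]<.7)&(P[:,1]>.06)&(P[:,1]<.33)
    for lo,hi in((.009,.016),(.025,.036),(.009,.06)):
        q=P[m&(P[:,2]>lo)&(P[:,2]<hi)]; r=cv2.minAreaRect(q[:,:2].astype(np.float32)*1000); print(n,lo,len(q),r)
# flask axes: neck points r=8
cams=np.array([[.446,-.0126],[.999,.679]])
for g in [(.590,-.271),(.543,-.234),(.496,-.197),(.450,-.159)]:
    for k,P in enumerate(A+[np.vstack(A)]):
        m=(P[:,2]>.058)&(P[:,2]<.118)&(np.hypot(P[:,0]-g[0],P[:,1]-g[1])<.016); q=P[m,:2]
        f=least_squares(lambda x:np.hypot(*(q-x).T)-.008,g,loss='soft_l1',f_scale=.002).x
        print(len(q),f.round(4),end=' ')
    print()
E
```

```text
top 0.009 3168 ((508.20703125, 191.1546173095703), (287.90948486328125, 84.46272277832031), 25.251693725585938)
top 0.025 695 ((518.4317016601562, 194.86746215820312), (264.0870056152344, 67.05599975585938), 25.342391967773438)
top 0.009 4435 ((509.3331604003906, 191.685791015625), (290.39971923828125, 84.46272277832031), 25.25169563293457)
scene 0.009 3744 ((506.7297058105469, 195.59263610839844), (293.5225524902344, 84.95795440673828), 25.091548919677734)
scene 0.025 845 ((520.1651000976562, 201.4800567626953), (267.0904541015625, 69.21646118164062), 25.27842140197754)
scene 0.009 5076 ((507.33563232421875, 195.87635803222656), (294.8607177734375, 84.95795440673828), 25.09154510498047)
79 [ 0.5902 -0.2765] 147 [ 0.5879 -0.2729] 226 [ 0.5892 -0.2743] 
67 [ 0.5428 -0.2391] 150 [ 0.5408 -0.2353] 217 [ 0.5418 -0.2367] 
51 [ 0.4963 -0.2026] 148 [ 0.4946 -0.1988] 199 [ 0.4951 -0.1998] 
41 [ 0.4484 -0.1657] 146 [ 0.4467 -0.1618] 187 [ 0.4471 -0.1627]
```

Request:
drive_tool:
  series:
    - [[0.1,-0.02,-0.02],10,0.05]
    - [[0.24,-0.06,-0.02],30,0.05]
    - [[0.48,-0.1125,-0.01],55.7,0.05]
    - [[0.48,-0.1125,-0.01],55.7,0.05]
    - [[0.48,-0.1125,-0.01],55.7,0.05]
    - [[0.48,-0.1125,-0.01],55.7,0.05]
    - [[0.48,-0.1125,-0.01],55.7,0.05]
    - [[0.48,-0.1125,-0.01],55.7,0.05]
    - [[0.48,-0.1125,-0.01],55.7,0.05]
    - [[0.48,-0.1125,-0.01],55.7,0.05]
    - [[0.48,-0.1125,-0.01],55.7,0.05]
    - [[0.48,-0.1125,-0.01],55.7,0.05]
    - [[0.48,-0.1125,-0.01],55.7,0.05]
    - [[0.48,-0.1125,-0.01],55.7,0.05]
    - [[0.48,-0.1125,-0.01],55.7,0.05]
  newtons: 30

```text
time_s: 1.6
position: [0.5874, -0.2759, 0.22]
tool_rot: [[0.783, -0.623, -0.0], [-0.623, -0.783, -0.0], [0.0, 0.0, -1.0]]
ft_force: [0.2, 0.1, -0.6]
grip_width: 0.0503
gripper_force: 0.0
```

```bash
cat >> h.py <<'E'
def look(g,save=None,n='wrist'):
    """neck axis near g (world) from wrist picture, and state"""
    from scipy.optimize import least_squares
    d,P=grab(n,save); s=env.observe(); p=P.reshape(-1,3)
    m=(p[:,2]>.058)&(p[:,2]<.13)&(np.hypot(p[:,0]-g[0],p[:,1]-g[1])<.02); q=p[m]
    print('t',s['time_s'],'tcp',s['position'].round(4),'y',s['tool_rot'][:,1].round(4),'w',s['grip_width'],'j6',s['q'][5])
    if len(q)>10:
        st=q[q[:,2]>.112]
        f=least_squares(lambda x:np.hypot(*(q[:,:2]-x).T)-.008,g,loss='soft_l1',f_scale=.002).x if len(q) else 0
        print('neck',len(q),f.round(4),'top disc',len(st),((st.min(0)+st.max(0))/2).round(4) if len(st) else '', 'zmax',q[:,2].max())
        f=np.array(f); e=np.r_[f,s['position'][2]]-s['position']; print('tool shift',(s['tool_rot'].T@e).round(4))
    return d,P,s
E
python3 -c "
from h import *
look((.589,-.2747),'w1')"
```

```text
t 1.65 tcp [ 0.5876 -0.2759  0.22  ] y [-0.6225 -0.7826  0.    ] w 0.0500814692380638 j6 92.91667816328219
neck 710 [ 0.5889 -0.2741] top disc 454 [ 0.5893 -0.2743  0.1184] zmax 0.1247842709562257
tool shift [-0.0001 -0.0023 -0.    ]
```

View pics/w1.png

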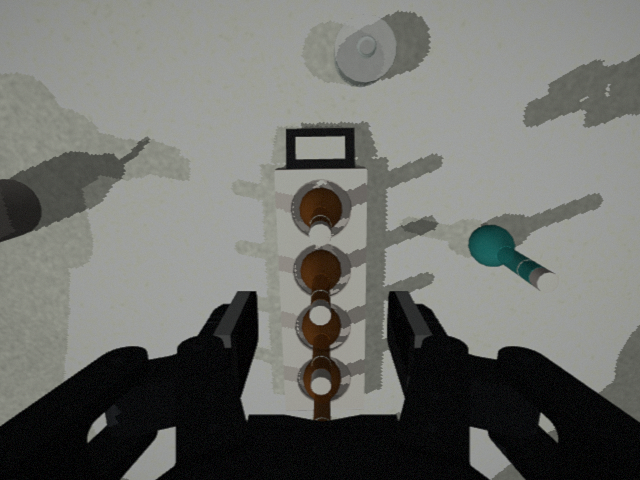

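The wrist view shows the four amber flasks in line, with flask 1 next to the card (px (320,210)). The fit agrees with the overview to about 1 mm. Now I'll go down and grip.

Request:
drive_tool:
  series:
    - [[0,-0.002,0.04],0,0.05]
    - [[0,-0.002,0.08],0,0.05]
    - [[0,-0.002,0.12],0,0.05]
    - [[0,-0.002,0.14],0,0.05]
    - [[0,-0.002,0.155],0,0.05]
    - [[0,-0.002,0.155],0,0.05]
    - [[0,-0.002,0.155],0,0.04]
    - [[0,-0.002,0.155],0,0.03]
    - [[0,-0.002,0.155],0,0.02]
    - [[0,-0.002,0.155],0,0.01]
    - [[0,-0.002,0.155],0,0.01]
    - [[0,-0.002,0.155],0,0.01]
    - [[0,-0.002,0.155],0,0.01]
    - [[0,-0.002,0.155],0,0.01]
  newtons: 30

```text
time_s: 3.05
position: [0.59, -0.2737, 0.0657]
tool_rot: [[0.784, -0.621, 0.001], [-0.621, -0.784, -0.001], [0.002, -0.0, -1.0]]
ft_force: [-1.0, -0.6, 5.6]
grip_width: 0.0155
gripper_force: 30.6
```

Request:
drive_tool:
  series:
    - [[0,0,-0.015],0,0.01]
    - [[0,0,-0.04],0,0.01]
    - [[0,0,-0.075],0,0.01]
    - [[0,0,-0.11],0,0.01]
    - [[0,0,-0.14],0,0.01]
    - [[0,0,-0.16],0,0.01]
    - [[-0.01,-0.006,-0.165],0,0.01]
    - [[-0.03,-0.02,-0.165],-4,0.01]
    - [[-0.06,-0.04,-0.165],-9,0.01]
    - [[-0.09,-0.06,-0.165],-15,0.01]
    - [[-0.125,-0.082,-0.165],-21,0.01]
    - [[-0.16,-0.105,-0.165],-27,0.01]
    - [[-0.195,-0.127,-0.165],-33,0.01]
    - [[-0.23,-0.15,-0.165],-39,0.01]
    - [[-0.265,-0.172,-0.165],-45,0.01]
    - [[-0.3,-0.195,-0.165],-51,0.01]
    - [[-0.33,-0.215,-0.165],-56,0.01]
    - [[-0.36,-0.235,-0.165],-60,0.01]
    - [[-0.378,-0.247,-0.165],-63,0.01]
    - [[-0.386,-0.252,-0.165],-63.6,0.01]

```text
time_s: 5.05
position: [0.4418, 0.1656, 0.2287]
tool_rot: [[0.903, 0.429, -0.002], [0.429, -0.903, 0.0], [-0.002, -0.001, -1.0]]
ft_force: [0.4, 0.1, -0.9]
grip_width: 0.0151
gripper_force: 30.1
```

```bash
python3 - <<'E'
from h import *
s=env.observe(); print(s['time_s'],s['position'].round(4),s['tool_rot'][:,:2].round(4).tolist(),s['ft_force'].round(1),s['grip_width'],s['q'].round(0))
d,P=grab('scene'); e,Q=grab('wrist')
o=np.hstack([cv2.resize(d['img'][100:420,280:520],(400,533)),cv2.resize(e['img'],(400,300)) if 0 else cv2.copyMakeBorder(cv2.resize(e['img'],(400,300)),0,233,0,0,0)])
cv2.imwrite('pics/c1.png',np.clip(o[:,:,::-1]*1.7,0,255).astype(np.uint8))
# amber above
img=d['img'].astype(int); m=(img[...,0]>1.6*img[...,2]+10)&(img[...,0]>1.4*img[...,1])&(P[...,2]>.1)&(P[...,2]<.4)&(P[...,1]>.1)
p=P[m]; print(len(p))
if len(p): print(p.min(0).round(3),p.max(0).round(3))
E
```

```text
5.05 [0.4418 0.1656 0.2287] [[0.9034, 0.4287], [0.4287, -0.9035], [-0.0018, -0.0009]] [ 0.4  0.1 -0.9] 0.015124905711891618 [ 6. 13. 84.  0. 83. 71.]
555
[0.432 0.155 0.17 ] [0.463 0.188 0.273]
```

View pics/c1.png

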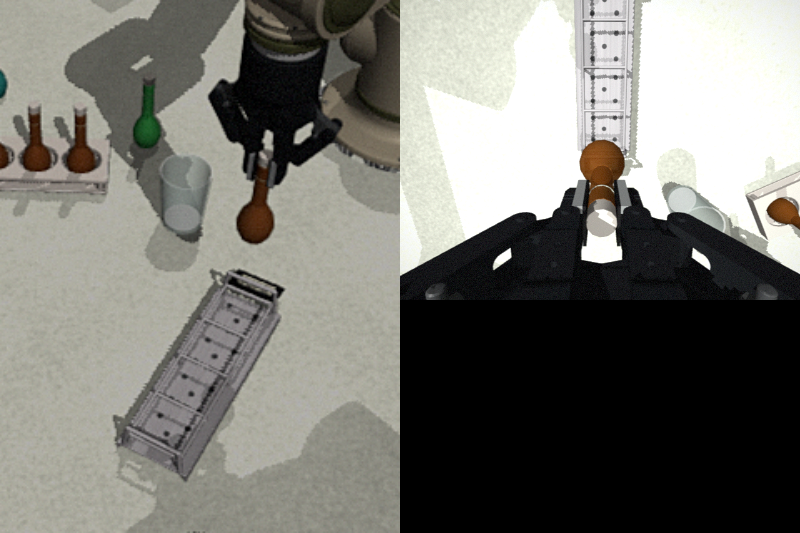

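Flask 1 hangs upright from the gripper (px (258,205) left), and the row axis lines up with it in the wrist view. Quick rack cross-check from the wrist depth before lowering.

```bash
python3 - <<'E'
from h import *
d,P=grab('wrist'); p=P.reshape(-1,3); p=p[np.isfinite(p[:,0])]
u=np.array([-.9048,-.4258]); v=np.array([.4258,-.9048]); c=np.array([.525,.2015]) # u: rack +y, v: across
for lo,hi in((.009,.016),(.027,.036),(.045,.056)):
    q=p[(p[:,2]>lo)&(p[:,2]<hi)]; a=(q[:,:2]-c)@u; b=(q[:,:2]-c)@v; k=(abs(b)<.055)&(abs(a)<.17); a,b=a[k],b[k]
    if len(a): print(lo,len(a),'along',np.percentile(a,[0,1,50,99,100]).round(4),'across',np.percentile(b,[0,1,50,99,100]).round(4))
    if len(a)>200: print(cv2.minAreaRect((q[k][:,:2]*1000).astype(np.float32)))
    if lo==.027:
        h,e=np.histogram(a,np.arange(-.14,.14,.004)); print([(round(x+.002,3),n) for x,n in zip(e,h) if n>60])
E
```

```text
0.009 17830 along [-0.0897 -0.0879  0.0034  0.1163  0.126 ] across [-0.0421 -0.0412  0.0003  0.0413  0.0422]
((508.59893798828125, 193.73211669921875), (215.72569274902344, 84.24534606933594), 25.23273277282715)
0.027 3150 along [-0.0838 -0.0812  0.0011  0.1184  0.1234] across [-0.0342 -0.0319  0.0003  0.0318  0.034 ]
((507.10809326171875, 192.8506317138672), (207.21417236328125, 68.1890640258789), 25.01787757873535)
[(np.float64(-0.062), np.int64(187)), (np.float64(-0.058), np.int64(248)), (np.float64(-0.002), np.int64(172)), (np.float64(0.002), np.int64(235)), (np.float64(0.058), np.int64(220)), (np.float64(0.062), np.int64(163))]
0.045 13 along [0.1219 0.122  0.1231 0.1255 0.1257] across [0.0297 0.0298 0.0312 0.0325 0.0326]
```

Request:
drive_tool:
  series:
    - [[0.001,0.003,0.02],0,0.01]
    - [[0.001,0.003,0.05],0,0.01]
    - [[0.001,0.003,0.08],0,0.01]
    - [[0.001,0.003,0.105],0,0.01]
    - [[0.001,0.003,0.125],0,0.01]
    - [[0.001,0.003,0.14],0,0.01]
    - [[0.001,0.003,0.15],0,0.01]
    - [[0.001,0.003,0.153],0,0.01]
    - [[0.001,0.003,0.155],0,0.01]
    - [[0.001,0.003,0.155],0,0.01]

```text
time_s: 6.2
position: [0.4462, 0.1613, 0.0751]
tool_rot: [[0.905, 0.425, 0.001], [0.425, -0.905, 0.0], [0.001, 0.0, -1.0]]
ft_force: [0.2, 0.1, -0.6]
grip_width: 0.015
gripper_force: 30.2
```

Request:
drive_tool:
  series:
    - [[-0.001,-0.002,0.0],0,0.01]
    - [[-0.0015,-0.003,0.001],0,0.01]
    - [[-0.0015,-0.003,0.0015],0,0.01]
    - [[-0.0015,-0.003,0.0015],0,0.01]
    - [[-0.0015,-0.003,0.0015],0,0.018]
    - [[-0.0015,-0.003,0.0015],0,0.022]
    - [[-0.0015,-0.003,0.0015],0,0.03]
    - [[-0.0015,-0.003,0.0015],0,0.04]
    - [[-0.0015,-0.003,0.0015],0,0.05]
    - [[-0.0015,-0.003,0.0015],0,0.05]
    - [[-0.0015,-0.003,-0.005],0,0.05]
    - [[-0.0015,-0.003,-0.03],0,0.05]
    - [[-0.0015,-0.003,-0.07],0,0.05]
    - [[-0.0015,-0.003,-0.11],0,0.05]
    - [[-0.0015,-0.003,-0.15],0,0.05]
    - [[-0.0015,-0.003,-0.15],0,0.05]
    - [[-0.0015,-0.003,-0.15],0,0.05]
    - [[-0.0015,-0.003,-0.15],0,0.05]

```text
time_s: 8.0
position: [0.4426, 0.1635, 0.2237]
tool_rot: [[0.905, 0.426, -0.002], [0.426, -0.905, -0.0], [-0.002, -0.001, -1.0]]
ft_force: [-0.8, 0.8, 0.3]
grip_width: 0.05
gripper_force: 0.0
```

```bash
python3 - <<'E'
from h import *
look((.4435,.1635)); look((.4435,.1635),n='top')
look((.542,-.236),n='scene')
E
```

```text
t 8.05 tcp [0.4426 0.1635 0.2236] y [ 4.256e-01 -9.049e-01 -9.000e-04] w 0.05015358361379953 j6 70.66613791063335
neck 518 [0.4437 0.1638] top disc 179 [0.4439 0.1642 0.1212] zmax 0.12999264923321055
tool shift [ 0.0011  0.0002 -0.    ]
t 8.1 tcp [0.4427 0.1635 0.2236] y [ 4.256e-01 -9.049e-01 -9.000e-04] w 0.04998848476673743 j6 70.66658231023204
neck 74 [0.4454 0.1618] top disc 30 [0.442  0.1605 0.1211] zmax 0.12971355016262173
tool shift [ 0.0017  0.0027 -0.    ]
t 8.15 tcp [0.4428 0.1635 0.2237] y [ 4.256e-01 -9.049e-01 -8.000e-04] w 0.04980918218364492 j6 70.66820479229449
neck 180 [ 0.5411 -0.2349] top disc 50 [ 0.5416 -0.2333  0.1184] zmax 0.1246473255068698
tool shift [-8.060e-02  4.024e-01 -1.000e-04]
```

Request:
drive_tool:
  series:
    - [[-0.004,0.02,0],4,0.05]
    - [[-0.01,0.05,0],9,0.05]
    - [[-0.018,0.09,0],16,0.05]
    - [[-0.027,0.135,0],23,0.05]
    - [[-0.036,0.18,0],30,0.05]
    - [[-0.045,0.225,0],37,0.05]
    - [[-0.054,0.27,0],44,0.05]
    - [[-0.063,0.315,0],51,0.05]
    - [[-0.072,0.36,0],58,0.05]
    - [[-0.078,0.39,0],62,0.05]
    - [[-0.08,0.404,0],63.6,0.05]
    - [[-0.08,0.404,0],63.6,0.05]
    - [[-0.08,0.404,0],63.6,0.05]
    - [[-0.08,0.404,0],63.6,0.05]

```text
time_s: 9.55
position: [0.5427, -0.2345, 0.225]
tool_rot: [[0.785, -0.619, 0.0], [-0.619, -0.785, 0.0], [-0.0, -0.0, -1.0]]
ft_force: [-0.1, -0.3, 0.6]
grip_width: 0.0499
gripper_force: 0.0
```

```bash
python3 - <<'E'
from h import *
look((.542,-.2365))
E
```

```text
t 9.6 tcp [ 0.5427 -0.2345  0.2251] y [-6.194e-01 -7.851e-01 -2.000e-04] w 0.049813088773132945 j6 93.43534289839695
neck 675 [ 0.5416 -0.2365] top disc 432 [ 0.5421 -0.2367  0.1187] zmax 0.12504699842438985
tool shift [ 0.0003  0.0022 -0.    ]
```

Request:
drive_tool:
  series:
    - [[0,0.002,0.04],0,0.05]
    - [[0,0.002,0.08],0,0.05]
    - [[0,0.002,0.12],0,0.05]
    - [[0,0.002,0.145],0,0.05]
    - [[0,0.002,0.16],0,0.05]
    - [[0,0.002,0.16],0,0.045]
    - [[0,0.002,0.16],0,0.035]
    - [[0,0.002,0.16],0,0.025]
    - [[0,0.002,0.16],0,0.01]
    - [[0,0.002,0.16],0,0.01]
    - [[0,0.002,0.16],0,0.01]
    - [[0,0.002,0.16],0,0.01]
    - [[0,0.002,0.16],0,0.01]
    - [[0,0.002,0.16],0,0.01]

```text
time_s: 11.0
position: [0.5422, -0.2378, 0.0661]
tool_rot: [[0.784, -0.621, 0.002], [-0.621, -0.784, -0.001], [0.002, -0.0, -1.0]]
ft_force: [0.3, 0.8, 7.2]
grip_width: 0.0154
gripper_force: 29.4
```

Request:
drive_tool:
  series:
    - [[0,0,-0.015],0,0.01]
    - [[0,0,-0.04],0,0.01]
    - [[0,0,-0.075],0,0.01]
    - [[0,0,-0.11],0,0.01]
    - [[0,0,-0.14],0,0.01]
    - [[0,0,-0.16],0,0.01]
    - [[-0.008,-0.008,-0.165],0,0.01]
    - [[-0.025,-0.025,-0.165],-4,0.01]
    - [[-0.047,-0.048,-0.165],-9,0.01]
    - [[-0.072,-0.074,-0.165],-15,0.01]
    - [[-0.098,-0.1,-0.165],-21,0.01]
    - [[-0.124,-0.127,-0.165],-27,0.01]
    - [[-0.15,-0.154,-0.165],-33,0.01]
    - [[-0.177,-0.181,-0.165],-39,0.01]
    - [[-0.203,-0.208,-0.165],-45,0.01]
    - [[-0.229,-0.235,-0.165],-51,0.01]
    - [[-0.255,-0.262,-0.165],-56,0.01]
    - [[-0.278,-0.285,-0.165],-60,0.01]
    - [[-0.293,-0.3,-0.165],-63,0.01]
    - [[-0.3,-0.307,-0.165],-63.6,0.01]

```text
time_s: 13.0
position: [0.4958, 0.1913, 0.2288]
tool_rot: [[0.903, 0.429, -0.002], [0.429, -0.904, -0.0], [-0.002, -0.001, -1.0]]
ft_force: [0.5, -0.5, -1.5]
grip_width: 0.0152
gripper_force: 29.3
```

Request:
drive_tool:
  series:
    - [[0,0,0],0,0.01]
    - [[0,0,0.02],0,0.01]
    - [[0,0,0.05],0,0.01]
    - [[0,0,0.08],0,0.01]
    - [[0,0,0.105],0,0.01]
    - [[0,0,0.125],0,0.01]
    - [[0,0,0.14],0,0.01]
    - [[0,0,0.15],0,0.01]
    - [[0,0,0.154],0,0.01]
    - [[0,0,0.156],0,0.01]
    - [[0,0,0.156],0,0.01]

```text
time_s: 14.1
position: [0.4976, 0.1892, 0.0744]
tool_rot: [[0.905, 0.425, 0.001], [0.425, -0.905, 0.0], [0.001, 0.0, -1.0]]
ft_force: [0.6, -0.0, -0.5]
grip_width: 0.0149
gripper_force: 29.4
```

Request:
drive_tool:
  series:
    - [[0,0,0.0005],0,0.01]
    - [[0,0,0.0005],0,0.018]
    - [[0,0,0.0005],0,0.022]
    - [[0,0,0.0005],0,0.03]
    - [[0,0,0.0005],0,0.04]
    - [[0,0,0.0005],0,0.05]
    - [[0,0,0.0005],0,0.05]
    - [[0,0,-0.005],0,0.05]
    - [[0,0,-0.03],0,0.05]
    - [[0,0,-0.07],0,0.05]
    - [[0,0,-0.11],0,0.05]
    - [[0,0,-0.15],0,0.05]
    - [[0,0,-0.15],0,0.05]
    - [[0,0,-0.15],0,0.05]

```text
time_s: 15.5
position: [0.4972, 0.1894, 0.2244]
tool_rot: [[0.905, 0.426, 0.002], [0.426, -0.905, 0.0], [0.002, 0.0, -1.0]]
ft_force: [-0.1, -0.9, -0.9]
grip_width: 0.0498
gripper_force: 0.0
```

```bash
python3 - <<'E'
from h import *
look((.4978,.1888))
R=env.observe(); print((R['tool_rot'].T@(np.array([.495,-.1996,R['position'][2]])-R['position'])).round(4))
E
```

```text
t 15.55 tcp [0.4968 0.1893 0.2233] y [ 4.257e-01 -9.049e-01 -3.000e-04] w 0.050579559656496735 j6 72.89523235714184
neck 508 [0.4976 0.1898] top disc 171 [0.4984 0.1902 0.121 ] zmax 0.1299989193952876
tool shift [ 0.001  -0.0002 -0.    ]
[-1.671e-01  3.511e-01  1.000e-04]
```

Request:
drive_tool:
  series:
    - [[-0.009,0.02,0],4,0.05]
    - [[-0.022,0.047,0],9,0.05]
    - [[-0.04,0.084,0],16,0.05]
    - [[-0.058,0.122,0],23,0.05]
    - [[-0.077,0.162,0],30,0.05]
    - [[-0.096,0.202,0],37,0.05]
    - [[-0.115,0.242,0],44,0.05]
    - [[-0.134,0.282,0],51,0.05]
    - [[-0.152,0.32,0],58,0.05]
    - [[-0.162,0.34,0],62,0.05]
    - [[-0.167,0.351,0],63.6,0.05]
    - [[-0.167,0.351,0],63.6,0.05]
    - [[-0.167,0.351,0],63.6,0.05]
    - [[-0.167,0.351,0],63.6,0.05]

```text
time_s: 16.95
position: [0.4955, -0.198, 0.2237]
tool_rot: [[0.785, -0.619, -0.0], [-0.619, -0.785, 0.0], [-0.0, -0.0, -1.0]]
ft_force: [-0.0, -0.7, 0.5]
grip_width: 0.0503
gripper_force: 0.0
```

```bash
python3 - <<'E'
from h import *
look((.495,-.1996))
E
```

```text
t 17.0 tcp [ 0.4956 -0.1981  0.2238] y [-6.195e-01 -7.850e-01 -1.000e-04] w 0.0499651640055953 j6 93.76320700387596
neck 685 [ 0.4952 -0.2   ] top disc 442 [ 0.4956 -0.2002  0.1182] zmax 0.1243361665819641
tool shift [ 0.0009  0.0018 -0.    ]
```

Request:
drive_tool:
  series:
    - [[0.001,0.002,0.04],0,0.05]
    - [[0.001,0.002,0.08],0,0.05]
    - [[0.001,0.002,0.12],0,0.05]
    - [[0.001,0.002,0.145],0,0.05]
    - [[0.001,0.002,0.159],0,0.05]
    - [[0.001,0.002,0.159],0,0.045]
    - [[0.001,0.002,0.159],0,0.035]
    - [[0.001,0.002,0.159],0,0.025]
    - [[0.001,0.002,0.159],0,0.01]
    - [[0.001,0.002,0.159],0,0.01]
    - [[0.001,0.002,0.159],0,0.01]
    - [[0.001,0.002,0.159],0,0.01]
    - [[0.001,0.002,0.159],0,0.01]
    - [[0.001,0.002,0.159],0,0.01]

```text
time_s: 18.4
position: [0.4956, -0.2017, 0.0658]
tool_rot: [[0.784, -0.621, 0.002], [-0.621, -0.784, -0.001], [0.002, -0.001, -1.0]]
ft_force: [0.1, 1.5, 6.5]
grip_width: 0.0151
gripper_force: 29.4
```

Request:
drive_tool:
  series:
    - [[0,0,-0.015],0,0.01]
    - [[0,0,-0.04],0,0.01]
    - [[0,0,-0.075],0,0.01]
    - [[0,0,-0.11],0,0.01]
    - [[0,0,-0.14],0,0.01]
    - [[0,0,-0.16],0,0.01]
    - [[-0.006,-0.01,-0.165],0,0.01]
    - [[-0.018,-0.03,-0.165],-4,0.01]
    - [[-0.034,-0.057,-0.165],-9,0.01]
    - [[-0.052,-0.087,-0.165],-15,0.01]
    - [[-0.07,-0.118,-0.165],-21,0.01]
    - [[-0.088,-0.149,-0.165],-27,0.01]
    - [[-0.107,-0.181,-0.165],-33,0.01]
    - [[-0.126,-0.213,-0.165],-39,0.01]
    - [[-0.145,-0.245,-0.165],-45,0.01]
    - [[-0.164,-0.277,-0.165],-51,0.01]
    - [[-0.183,-0.309,-0.165],-56,0.01]
    - [[-0.199,-0.336,-0.165],-60,0.01]
    - [[-0.209,-0.353,-0.165],-63,0.01]
    - [[-0.214,-0.361,-0.165],-63.6,0.01]

```text
time_s: 20.4
position: [0.5507, 0.2165, 0.2284]
tool_rot: [[0.904, 0.428, -0.002], [0.428, -0.904, -0.0], [-0.002, -0.001, -1.0]]
ft_force: [-0.3, -1.4, -1.1]
grip_width: 0.0153
gripper_force: 29.4
```

Request:
drive_tool:
  series:
    - [[0,0,0],0,0.01]
    - [[0,0,0.02],0,0.01]
    - [[0,0,0.05],0,0.01]
    - [[0,0,0.08],0,0.01]
    - [[0,0,0.105],0,0.01]
    - [[0,0,0.125],0,0.01]
    - [[0,0,0.14],0,0.01]
    - [[0,0,0.15],0,0.01]
    - [[0,0,0.154],0,0.01]
    - [[0,0,0.156],0,0.01]
    - [[0,0,0.156],0,0.01]

```text
time_s: 21.5
position: [0.5519, 0.2142, 0.0743]
tool_rot: [[0.905, 0.425, 0.001], [0.425, -0.905, 0.0], [0.001, 0.0, -1.0]]
ft_force: [-0.2, -0.1, -0.9]
grip_width: 0.015
gripper_force: 29.5
```

Request:
drive_tool:
  series:
    - [[0,0,0.0005],0,0.01]
    - [[0,0,0.0005],0,0.018]
    - [[0,0,0.0005],0,0.022]
    - [[0,0,0.0005],0,0.03]
    - [[0,0,0.0005],0,0.04]
    - [[0,0,0.0005],0,0.05]
    - [[0,0,0.0005],0,0.05]
    - [[0,0,-0.005],0,0.05]
    - [[0,0,-0.03],0,0.05]
    - [[0,0,-0.07],0,0.05]
    - [[0,0,-0.11],0,0.05]
    - [[0,0,-0.15],0,0.05]
    - [[0,0,-0.15],0,0.05]
    - [[0,0,-0.15],0,0.05]

```text
time_s: 22.9
position: [0.5516, 0.2143, 0.2245]
tool_rot: [[0.905, 0.426, 0.002], [0.426, -0.905, 0.0], [0.002, 0.0, -1.0]]
ft_force: [-0.3, -0.4, -0.4]
grip_width: 0.0499
gripper_force: 0.0
```

```bash
python3 - <<'E'
from h import *
look((.5522,.2143))
R=env.observe(); print((R['tool_rot'].T@(np.array([.4475,-.163,R['position'][2]])-R['position'])).round(4))
E
```

```text
t 22.95 tcp [0.5512 0.2142 0.2232] y [ 4.257e-01 -9.049e-01 -3.000e-04] w 0.050030762915388834 j6 74.58594163414803
neck 521 [0.5515 0.2148] top disc 185 [0.5514 0.2151 0.121 ] zmax 0.12999917966121538
tool shift [ 0.0005 -0.0004 -0.    ]
[-2.544e-01  2.972e-01  2.000e-04]
```

Request:
drive_tool:
  series:
    - [[-0.012,0.015,0],4,0.05]
    - [[-0.033,0.039,0],9,0.05]
    - [[-0.06,0.07,0],16,0.05]
    - [[-0.088,0.103,0],23,0.05]
    - [[-0.117,0.137,0],30,0.05]
    - [[-0.146,0.17,0],37,0.05]
    - [[-0.175,0.204,0],44,0.05]
    - [[-0.204,0.238,0],51,0.05]
    - [[-0.232,0.27,0],58,0.05]
    - [[-0.248,0.29,0],62,0.05]
    - [[-0.254,0.297,0],63.6,0.05]
    - [[-0.254,0.297,0],63.6,0.05]
    - [[-0.254,0.297,0],63.6,0.05]
    - [[-0.254,0.297,0],63.6,0.05]

```text
time_s: 24.35
position: [0.4484, -0.1614, 0.2235]
tool_rot: [[0.785, -0.619, -0.0], [-0.619, -0.785, 0.001], [-0.001, -0.0, -1.0]]
ft_force: [-0.5, 1.3, 0.7]
grip_width: 0.0502
gripper_force: 0.0
```

```bash
python3 - <<'E'
from h import *
look((.4475,-.163))
E
```

```text
t 24.4 tcp [ 0.4484 -0.1615  0.2236] y [-6.194e-01 -7.851e-01 -1.000e-04] w 0.05013741486242694 j6 94.18935074480343
neck 687 [ 0.4473 -0.1629] top disc 441 [ 0.4476 -0.1631  0.1185] zmax 0.12484380897497803
tool shift [ 0.      0.0018 -0.    ]
```

Request:
drive_tool:
  series:
    - [[0,0.002,0.04],0,0.05]
    - [[0,0.002,0.08],0,0.05]
    - [[0,0.002,0.12],0,0.05]
    - [[0,0.002,0.145],0,0.05]
    - [[0,0.002,0.159],0,0.05]
    - [[0,0.002,0.159],0,0.045]
    - [[0,0.002,0.159],0,0.035]
    - [[0,0.002,0.159],0,0.025]
    - [[0,0.002,0.159],0,0.01]
    - [[0,0.002,0.159],0,0.01]
    - [[0,0.002,0.159],0,0.01]
    - [[0,0.002,0.159],0,0.01]
    - [[0,0.002,0.159],0,0.01]
    - [[0,0.002,0.159],0,0.01]

```text
time_s: 25.8
position: [0.4475, -0.1644, 0.0657]
tool_rot: [[0.784, -0.621, 0.002], [-0.621, -0.784, -0.001], [0.002, -0.001, -1.0]]
ft_force: [-0.1, 1.1, 5.8]
grip_width: 0.0152
gripper_force: 29.4
```

Request:
drive_tool:
  series:
    - [[0,0,-0.015],0,0.01]
    - [[0,0,-0.04],0,0.01]
    - [[0,0,-0.075],0,0.01]
    - [[0,0,-0.11],0,0.01]
    - [[0,0,-0.14],0,0.01]
    - [[0,0,-0.16],0,0.01]
    - [[-0.003,-0.012,-0.165],0,0.01]
    - [[-0.01,-0.034,-0.165],-4,0.01]
    - [[-0.02,-0.065,-0.165],-9,0.01]
    - [[-0.03,-0.1,-0.165],-15,0.01]
    - [[-0.041,-0.136,-0.165],-21,0.01]
    - [[-0.052,-0.172,-0.165],-27,0.01]
    - [[-0.063,-0.208,-0.165],-33,0.01]
    - [[-0.074,-0.245,-0.165],-39,0.01]
    - [[-0.086,-0.282,-0.165],-45,0.01]
    - [[-0.097,-0.319,-0.165],-51,0.01]
    - [[-0.108,-0.355,-0.165],-56,0.01]
    - [[-0.117,-0.386,-0.165],-60,0.01]
    - [[-0.123,-0.406,-0.165],-63,0.01]
    - [[-0.126,-0.415,-0.165],-63.6,0.01]

```text
time_s: 27.8
position: [0.6056, 0.2418, 0.2279]
tool_rot: [[0.904, 0.428, -0.002], [0.428, -0.904, -0.0], [-0.002, -0.001, -1.0]]
ft_force: [0.0, -0.6, -0.5]
grip_width: 0.0152
gripper_force: 29.4
```

Request:
drive_tool:
  series:
    - [[0,0,0],0,0.01]
    - [[0,0,0.02],0,0.01]
    - [[0,0,0.05],0,0.01]
    - [[0,0,0.08],0,0.01]
    - [[0,0,0.105],0,0.01]
    - [[0,0,0.125],0,0.01]
    - [[0,0,0.14],0,0.01]
    - [[0,0,0.15],0,0.01]
    - [[0,0,0.154],0,0.01]
    - [[0,0,0.156],0,0.01]
    - [[0,0,0.156],0,0.01]

```text
time_s: 28.9
position: [0.6062, 0.2392, 0.0742]
tool_rot: [[0.905, 0.425, 0.001], [0.425, -0.905, 0.0], [0.001, 0.0, -1.0]]
ft_force: [0.6, -1.1, -0.7]
grip_width: 0.015
gripper_force: 29.4
```

Request:
drive_tool:
  series:
    - [[0,0,0.0005],0,0.01]
    - [[0,0,0.0005],0,0.018]
    - [[0,0,0.0005],0,0.022]
    - [[0,0,0.0005],0,0.03]
    - [[0,0,0.0005],0,0.04]
    - [[0,0,0.0005],0,0.05]
    - [[0,0,0.0005],0,0.05]
    - [[0,0,-0.005],0,0.05]
    - [[0,0,-0.03],0,0.05]
    - [[0,0,-0.07],0,0.05]
    - [[0,0,-0.11],0,0.05]
    - [[0,0,-0.15],0,0.05]
    - [[0,0,-0.15],0,0.05]
    - [[0,0,-0.15],0,0.05]

```text
time_s: 30.3
position: [0.6061, 0.2394, 0.2246]
tool_rot: [[0.905, 0.426, 0.002], [0.426, -0.905, 0.0], [0.002, 0.0, -1.0]]
ft_force: [-0.1, -1.1, 0.5]
grip_width: 0.05
gripper_force: 0.0
```

```bash
python3 - <<'E'
from h import *
look((.6065,.2398)); d,P=grab('scene')
cv2.imwrite('pics/end.png',np.clip(d['img'][:,:,::-1]*1.6,0,255).astype(np.uint8))
for g in[(.4435,.1635),(.4978,.1888),(.5522,.2143),(.6065,.2398)]: look(g,n='scene')
E
```

```text
t 30.35 tcp [0.6057 0.2393 0.2231] y [ 4.257e-01 -9.049e-01 -3.000e-04] w 0.05001914384848693 j6 75.96702702417832
neck 512 [0.6062 0.24  ] top disc 176 [0.6063 0.2403 0.1211] zmax 0.1299941994655369
tool shift [ 0.0008 -0.0005 -0.    ]
t 30.45 tcp [0.6055 0.2392 0.2222] y [ 4.256e-01 -9.049e-01 -6.000e-04] w 0.04949179341598599 j6 75.97088156135327
neck 84 [0.4433 0.1653] top disc 0  zmax 0.10793303966712281
tool shift [-0.1783 -0.0021  0.0005]
t 30.5 tcp [0.6056 0.2392 0.2223] y [ 4.256e-01 -9.049e-01 -7.000e-04] w 0.05006339097866884 j6 75.96744465592484
neck 192 [0.4966 0.191 ] top disc 35 [0.4985 0.1971 0.121 ] zmax 0.12977956416034173
tool shift [-0.1192 -0.0028  0.0003]
t 30.55 tcp [0.6057 0.2392 0.2225] y [ 4.256e-01 -9.049e-01 -6.000e-04] w 0.04994099700265818 j6 75.96920588047924
neck 252 [0.5505 0.2163] top disc 82 [0.5516 0.2165 0.1211] zmax 0.12986635831888652
tool shift [-0.0597 -0.0027  0.0001]
t 30.6 tcp [0.6058 0.2393 0.2227] y [ 4.256e-01 -9.049e-01 -4.000e-04] w 0.04994424095005884 j6 75.96946281065897
neck 265 [0.6053 0.2415] top disc 88 [0.6058 0.2423 0.1211] zmax 0.12998493170464606
tool shift [ 0.0005 -0.0022  0.    ]
```

View pics/end.png

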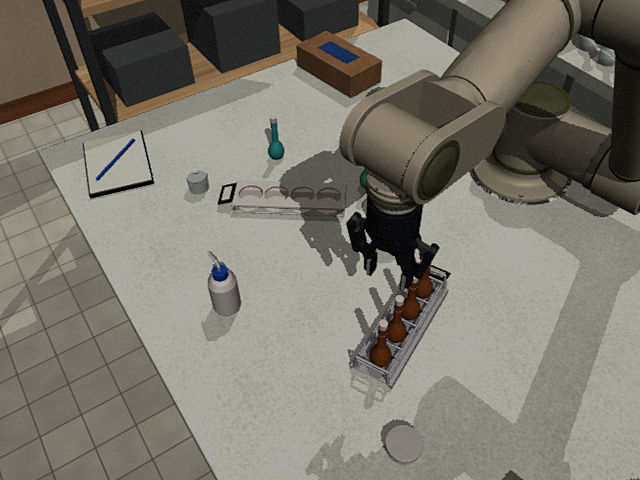

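All four flasks stand upright in the steel rack (px (380,350) to (425,285)), with stopper tops at 0.130 m where visible, and the white rack is empty. The gripper is clear above and the bystanders in view haven't moved. Handing in.

```bash
python3 -c "
from rig import env
print(env.close_job())"
```

```text
the job is handed in; nothing more can be done
None
```

The four amber flasks now stand upright and fully down in the steel rack, in the same order counted from its label end, and the job was handed in at about 31 s of the 112 s allowed.

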